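# Draw a dropped flask ring out from behind the bath's splash guard

### The arm

A 6-joint arm with a two-finger parallel gripper is mounted at the origin on the work surface. World frame = base frame: x ahead of the robot, y to its left, z up, the work surface at z = 0. Lengths are in m, angles in degrees, forces in N, time in s.
With the tool pointing down it reaches from about 0.4 to 0.825 m from the base axis. Payload 7 kg.
Tool frame: the origin (TCP) lies at the very end of the fingers, on their centre line; the grasp point (between the pads) lies 19 mm behind it (ctrl.grip_depth is the distance from the TCP to the grasp point, in m); z points along the fingers, y is the line along which they close (so a half turn about z gives the same grasp; the last joint's range is limited). The gripper opens to 88 mm and grips with 3 to 60 N. Pads are 19 mm wide; open, the fingers measure 130 mm over their backs; the gripper's body (78 mm by 193 mm) begins 47 mm behind the grasp point.
Start: joints at [90.991, 20.546, 0.682, 0, -70.136, -16.507], TCP at [0.181, 0.65, 0.227] pointing down, gripper open.
Joint ranges: [-176.03, 176.03], [-82.01, 121.73], [-58.28, 71.71], [-173.87, 95.51], [-174.79, -0.11], [-173.66, 173.66]. Speed limits (degrees/s): [136.94, 136.94, 172.46, 180, 180, 180].

### API

Orientations are given as [roll, pitch, yaw] about the fixed x, y, z axes, in that order (R = Rz(yaw) Ry(pitch) Rx(roll)).
In Python, from plant import get_obs, eyes, ctrl, spotter gives the robot as it stands.
- The arm moves only by the shell command python3 -m crank 'ROWS'. ROWS is JSON, one flat list of numbers, 7 for each row, row after row: the turn, a rotation vector about the tool's x, y, z in rad, then the shift along the tool's x, y, z in mm, then the opening, from 0 (shut) to 1 (fully open). A call has 1 to 5 rows; each row shifts and turns the commanded pose from where the row before left it, along the tool's axes as they then stand; what a row does not reach is not made up. A row lasts 1/8 s, in which the tool goes at most 62.5 mm and 10.7 degrees, less where a joint would pass 70% of its speed; a pose out of reach is approached as far as the arm can. A call is refused whole if a number of a shift passes 62.5 or a number of a turn 0.188, either way. A call with a gripper value outside its range is refused whole. The fingers move at their own pace and stop on an object; the grip force is fixed at half the most. Time passes only in rows, so rows that do not move let the fingers close. It gives the time, the measured TCP pose, the force, the opening and the grip force at its end, in the units of the state.
- get_obs(): the state, without advancing time (a new reading comes with each control period).
- eyes.snapshot(name): name is "scene" or "top" or "wrist"; returns the picture (420x560x3 uint8, blue, green, red); there is no depth.
- eyes.camera_model(name): a dict with "fx", "fy", "cx", "cy" (pixels), "extrinsics" (4x4, takes a point from camera to world coordinates). Camera axes: x right, y down, z forward; pixel columns grow to the right and rows downward; lengths in m; the calibration is good to about 2 mm. A picture is of the moment at which its call begins: read the wrist's pose just before it. camera_model takes no time and is no camera call; for the wrist camera it gives the pose at the moment of the call.
- ctrl.close_job(): hands the job in; it is judged then, once.
Trained networks look in the newest picture that a camera, given by its name, has taken for a name from the list of things; names that differ only in an ending like _2 or _b are one class to them, and where a whole thing is asked for, a point or a joint stands for the part that bears it (a point fixed in the world has none). Each returns a list of dicts, best first, with "p" (0 to 1); they miss things now and then, are a little off and sometimes report something else, mostly with a low value. They report only what shows in the picture. A call takes as long as a camera call.
- spotter.outline_of(camera, target): "region" (420x560 bool, what is visible of it) and "rect" ([left, top, width, height] in pixels, round what is visible of it).
- spotter.place_of(camera, target): "location" ([column, row] in pixels: a listed point, or the origin of a listed thing).
The state is a dict: "clock": time; "joint_pos": joint angles; "qvel": joint speeds; "tau": joint torques, N m; "tool_pos": TCP position; "orientation": TCP orientation; "force": force on the tool from outside, world axes, zero at the start; "moment": the same for the moment, N m; "opening": finger opening in m; "gripper_force": force on a finger pad.
Only numpy, scipy, OpenCV 4.12 (cv2) and the standard library are available. Lean on these libraries where they do the work, as an engineer would, in place of code of your own. Each camera call takes 0.05 s, during which the arm holds its last target. There are 200 camera calls.

### The job

A flask weight ring has dropped into the narrow alley between the fixed splash guard and the heated bath. Take the telescopic retrieving hook from its stand, feel its foot gently down onto the bench behind the ring, and draw the ring along the bench, easing it past the guard's foot block, out of the alley's open end until it lies flat and wholly clear of guard and bath; then hang the hook back in its fork. Use light forces only: never lean or jab with the hook, do not jam the ring or knock the guard or bath, and leave the bottle, beaker and clamp where they stand.

Things in the scene. Friction and masses are not known exactly. Their poses are not given: they have to be found in the camera images.
- station: Fixed heated bath (beige, steel lid) and the fixed clear splash guard before it. Origin: on the bench in the middle of the straight alley between them; y along the alley from open to closed end, x from guard to bath. Alley: x -33 to +33 mm, open end y = -150, closed by a cross sheet at y = +150 mm. Guard: 6 mm thick, 130 mm high. Bath: x +33 to +253, y +-150, 124 mm high (lid knobs 142).
- ring: Loose plain metal flask weight ring lying flat in the alley: 50 mm outside, 28 mm inside diameter, 8 mm thick, about 0.1 to 0.16 kg. Origin: centre of its underside.
- hook: Loose telescopic retrieving hook hanging upright in the stand's fork, 0.125 kg. Origin: centre of the underside of its collar (34 mm diameter, 5 mm thick); z up. Above the collar a square handle, 24 x 24 mm, faces square to x and y, z = +5 to +77 mm (grip about z = +40). Below it a 10 mm tube to z = -100 mm, then a 6 mm rod, pulled out by an unmeasured length and held by stiff friction (60 N).
- stand: Fixed short support stand: grey base plate 10 mm high (x -20 to +150, y +-50 mm), upright at x = +105 mm, 230 mm high, and a level fork whose slot opens to -x. Origin: on the bench under the place where the hook hangs; x points from the slot's mouth to the upright.
- fork (a point): Hanging point: on top of the fork, 205 mm above the bench; the centre of the collar's underside rests here. Axes as the stand's. Slot 18 mm wide in y, inner end at x = +9 mm; its two prongs reach out to x = -30 mm, 11 mm wide, 10 mm thick. The tube enters level from -x with the collar above the prongs, then is lowered; any yaw that keeps the foot off the upright will do.
- reagent: Bystander: brown glass bottle, 58 mm diameter, 115 mm high. Origin: centre of its underside.
- beaker: Bystander: small glass beaker, 60 mm diameter, 75 mm high. Origin: centre of its underside.
- bosshead: Bystander: aluminium boss clamp, 30 x 46 mm block with two wing screws, 58 mm high, reaching 39 mm in its +x. Origin: centre of the block's underside.
- table: The fixed bench, flat black top at height 0.
- guard_end (a point): Bench-level corner of the guard at the alley's open end: (-36, -150, 0) mm in the station's frame, same axes. The guard stands in two bolted foot blocks, 14 mm high, 30 mm wide, 54 mm long, round-ended, centred on its sheet 35 mm and 275 mm in from this corner along y: they jut 12 mm into the alley (to station x = -21), leaving 54 mm for the 50 mm ring. The bench is flat all along.
- tube_end (a point): Lower end of the hook's tube (z = -100 mm), same axes as the hook. The rod's foot is a level half-round hook of 6 mm vinyl-dipped bar: plan (x, y) from (0, 0) through (18, +12) to (36, 0) mm, hollow to -y; a ring drawn towards -y nests in it, its centre at about (18, -21). The foot's underside lies 45 to 75 mm below this point, different each time and not measured: it must be felt or seen.

How it is judged (in metres and radians):
On the way, in this order (a step that is already met when the one before it is completed fails the run):
1. the hook is taken out of its fork (horizontal distance between hook and fork above 0.05 m), for 0.1 s.
2. the hook stands in the alley with its foot on the bench (y of hook in the frame of station above -0.08 m and contact force between hook and table above 0.3 N), for 0.05 s.
3. the ring lies wholly outside the alley's open end (y of ring in the frame of station below -0.175 m), for 0.2 s.
At the end, for the whole second after the job is handed in: The ring lies flat and still on the open bench past the open end, centre 175 to 300 mm from the alley's middle and within 100 mm of its centre line. The hook hangs still, upright (0.1 rad), collar on its fork (within 5 mm), centre within 12 mm of the hanging point (y of ring in the frame of station between -0.3 and -0.175 m and x of ring in the frame of station between -0.1 and 0.1 m and height (world z) of ring below 0.004 m and angle between ring's own z axis and vertical below 0.08 rad and linear speed of ring below 0.01 m/s and horizontal distance between hook and fork below 0.012 m and z of hook in the frame of fork between -0.005 and 0.005 m and angle between hook's own z axis and vertical below 0.1 rad and linear speed of hook below 0.03 m/s); the robot touches nothing.
It fails at once if the hook presses on the bench with more than 20 N (contact force between hook and table above 20 N).
It fails at once if the ring is pressed by the hook, or jammed against guard or bath, with more than 12 N (contact force between hook and ring above 12 N or contact force between ring and station above 12 N).
It fails at once if the hook presses on the guard or bath with more than 12 N (contact force between hook and station above 12 N).
It fails at once if the gripper or arm knocks the guard or bath (over 5 N) (contact force between any of the fingers, the arm and station above 5 N).
It fails at once if the bottle, beaker or clamp is moved more than 20 mm (distance of any of reagent, beaker, bosshead from where it was at the start of the episode above 0.02 m).
It also fails if it takes over 72 s, if anything falls off the work surface, if the arm or the gripper's body presses on something with over 40 N, if the wrist force passes 120 N, or if a joint passes its speed limit or range.

## Working session

There is one attempt and no reset: what is moved stays moved. The work goes in short steps, Python scripts to look and compute and a shell command to move; the robot and the scene stay as the last step left them, time stands still between calls to the robot, and variables do not carry over. Pictures are saved under pics/ and viewed, at most 10 in all, crops included, and the job is handed in when it is done.

```bash
mkdir -p pics; ls; cat > h.py <<'E'
import numpy as np, cv2
from plant import get_obs, eyes, ctrl, spotter
def ray(cam,px,M=None):
    m=M or eyes.camera_model(cam); E=np.array(m["extrinsics"])
    d=E[:3,:3]@np.array([(px[0]-m["cx"])/m["fx"],(px[1]-m["cy"])/m["fy"],1]); return E[:3,3],d
def hit(cam,px,z,M=None):
    o,d=ray(cam,px,M); return o+d*(z-o[2])/d[2]
def tri(rs):
    A=0;b=0
    for o,d in rs:
        d=d/np.linalg.norm(d);P=np.eye(3)-np.outer(d,d);A=A+P;b=b+P@o
    return np.linalg.solve(A,b)
def proj(cam,p):
    m=eyes.camera_model(cam);E=np.array(m["extrinsics"]);q=E[:3,:3].T@(np.array(p)-E[:3,3])
    return m["fx"]*q[0]/q[2]+m["cx"],m["fy"]*q[1]/q[2]+m["cy"]
E
python3 - <<'E'
from h import *
np.set_printoptions(precision=4,suppress=True)
ims=[]
for c in("scene","top"):
    im=eyes.snapshot(c);cv2.imwrite(f"pics/{c}0.png",im)
    for t in["station","ring","hook","stand","fork","reagent","beaker","bosshead","guard_end","tube_end"]:
        r=spotter.place_of(c,t)[:2]
        print(c,t,[(np.round(x["location"],1).tolist(),round(x["p"],2),hit(c,x["location"],.205 if t in("fork","hook") else .105 if t=="tube_end" else 0).round(4).tolist()) for x in r])
print(get_obs())
E
```

```text
pics
scene station [([312.5, 312.8], 0.87, [0.6094, 0.0956, 0.0]), ([172.1, 209.9], 0.7, [0.5051, -0.3422, 0.0])]
scene ring []
scene hook [([157.0, 137.7], 0.72, [0.5037, -0.3527, 0.205]), ([313.8, 314.6], 0.18, [0.7571, 0.1601, 0.205])]
scene stand [([170.5, 208.5], 0.92, [0.503, -0.3489, 0.0])]
scene fork [([288.1, 233.6], 0.37, [0.6237, 0.0425, 0.205])]
scene reagent [([394.3, 279.3], 0.82, [0.4429, 0.2062, 0.0])]
scene beaker [([342.4, 251.4], 0.86, [0.4233, 0.0767, 0.0])]
scene bosshead [([288.3, 233.2], 0.61, [0.4332, -0.0568, 0.0])]
scene guard_end [([256.5, 274.5], 0.95, [0.5795, -0.0539, -0.0]), ([303.7, 248.3], 0.71, [0.4587, -0.003, 0.0])]
scene tube_end [([159.6, 176.2], 0.76, [0.5143, -0.3547, 0.105])]
top station []
top ring [([215.4, 170.7], 0.76, [0.6118, 0.0788, 0.0])]
top hook [([437.2, 212.4], 0.8, [0.5076, -0.3463, 0.205])]
top stand [([402.8, 214.1], 0.88, [0.5122, -0.3478, 0.0])]
top fork [([436.9, 210.3], 0.56, [0.5114, -0.3458, 0.205])]
top reagent [([158.2, 245.2], 0.9, [0.4425, 0.2068, 0.0]), ([404.7, 217.2], 0.42, [0.5051, -0.352, 0.0])]
top beaker [([215.5, 253.6], 0.56, [0.4234, 0.0773, 0.0])]
top bosshead [([274.7, 244.7], 0.81, [0.4432, -0.0564, 0.0])]
top guard_end [([273.8, 179.7], 0.95, [0.591, -0.0545, 0.0])]
top tube_end [([419.6, 212.9], 0.88, [0.5107, -0.3496, 0.105])]
{'clock': 1.1, 'joint_pos': array([ 90.9905,  20.5436,   0.6809,  -0.0015, -70.1364, -16.5057]), 'qvel': array([ 0.0097, -0.0402, -0.0331,  0.0287,  0.0119, -0.0483]), 'tau': array([ -0.0014, -58.2396,  29.3313,   7.0029,   0.0126,  -0.    ]), 'tool_pos': array([0.1806, 0.6504, 0.2266]), 'orientation': array([-179.9995,    0.0016,  -15.5157]), 'force': array([ 0.1829, -0.2961,  0.3289]), 'moment': array([-0.0032, -0.0117, -0.0363]), 'gripper_force': 0.0, 'opening': 0.08757833075890731}
```

```bash
python3 -c "
import cv2
for n in('scene0','top0'):
    a=cv2.imread(f'pics/{n}.png');cv2.imwrite(f'pics/{n}b.png',cv2.resize(a,(800,600)))"
```

```text
(no output)
```

View pics/scene0b.png

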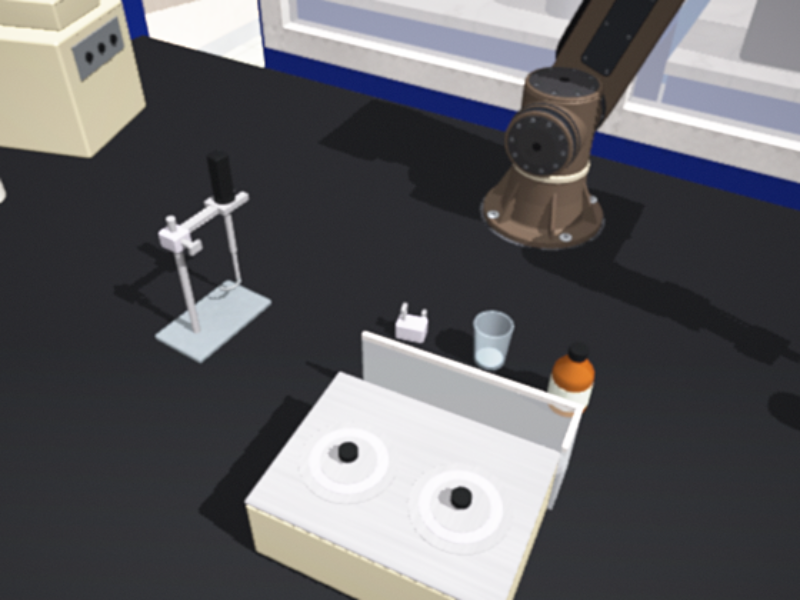

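View pics/top0b.png

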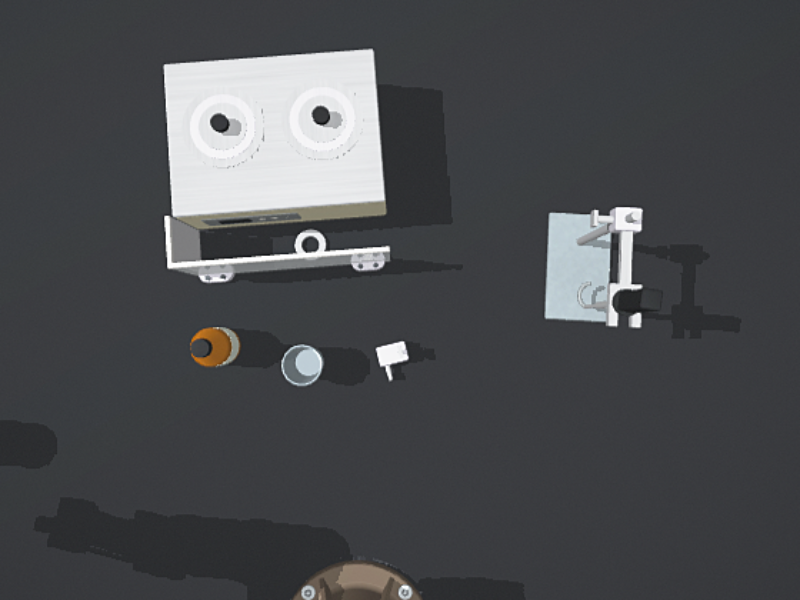

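The scene picture shows the hook in its stand at (220,200), the bath with the guard in front at (460,380), and the clamp, beaker and bottle in front of that. In the top picture (800×600) the ring is at (310,243), the lid corners are near (164,65), (373,50), (385,203) and (172,216), and the hook foot at (588,296) opens to −y.

```bash
python3 - <<'E'
from h import *
np.set_printoptions(precision=4,suppress=True)
im=cv2.imread("pics/top0.png")
C=[hit("top",(np.array(p)*.7),.124) for p in[(164,65),(373,50),(385,203),(172,216)]]
for c in C: print(c)
# sub-pixel corners of lid
g=cv2.cvtColor(im,cv2.COLOR_BGR2GRAY)
P=np.float32([np.array(p)*.7 for p in[(164,65),(373,50),(385,203),(172,216)]]).reshape(-1,1,2)
P=cv2.cornerSubPix(g,P,(4,4),(-1,-1),(3,50,.01)).reshape(-1,2)
C=[hit("top",p,.124) for p in P]
src=np.array([[.253,.15],[.253,-.15],[.033,-.15],[.033,.15]])
D=np.array(C)[:,:2];M,_=cv2.estimateAffinePartial2D(src,D)
print("affine",M,np.degrees(np.arctan2(M[1,0],M[0,0])),np.hypot(M[0,0],M[1,0]))
print(np.linalg.norm(src@M[:,:2].T+M[:,2]-D,axis=1))
R=M[:,:2]/np.hypot(M[0,0],M[1,0]); cs=D.mean(0)-R@src.mean(0); print("origin",cs)
r=hit("top",(215.4,170.7),0)[:2]
print("ring in st",R.T@(r-cs),"gend",R.T@(hit("top",(273.8,179.7),0)[:2]-cs))
cs2=hit("scene",(312.5,312.8),0)[:2];print(cs2)
print("hook tri",tri([ray("scene",(157,137.7)),ray("top",(437.2,212.4))]),"tube",tri([ray("scene",(159.6,176.2)),ray("top",(419.6,212.9))]))
print("stand",tri([ray("scene",(170.5,208.5)),ray("top",(402.8,214.1))]))
for c in("top","scene"):print(c,np.array(eyes.camera_model(c)["extrinsics"])[:3,3])
cv2.imwrite("pics/foot.png",cv2.resize(im[190:235,375:475],(800,360),interpolation=cv2.INTER_CUBIC))
E
```

```text
[0.8476 0.2647 0.124 ]
[ 0.8696 -0.0295  0.124 ]
[ 0.6513 -0.0464  0.124 ]
[0.6332 0.2495 0.124 ]Traceback (most recent call last):
  File "<stdin>", line 12, in <module>
cv2.error: OpenCV(4.12.0) /io/opencv/modules/calib3d/src/ptsetreg.cpp:1108: error: (-215:Assertion failed) count >= 0 && to.checkVector(2) == count in function 'estimateAffinePartial2D'
```

```bash
python3 - <<'E'
from h import *
np.set_printoptions(precision=4,suppress=True)
im=cv2.imread("pics/top0.png")
g=cv2.cvtColor(im,cv2.COLOR_BGR2GRAY)
P=np.float32([np.array(p)*.7 for p in[(164,65),(373,50),(385,203),(172,216)]]).reshape(-1,1,2)
P=cv2.cornerSubPix(g,P,(4,4),(-1,-1),(3,50,.01)).reshape(-1,2)
D=np.array([hit("top",p,.124)[:2] for p in P]);print(D)
src=np.array([[.253,.15],[.253,-.15],[.033,-.15],[.033,.15]])
H=(src-src.mean(0)).T@(D-D.mean(0));a=np.arctan2(H[0,1]-H[1,0],H[0,0]+H[1,1])
R=np.array([[np.cos(a),-np.sin(a)],[np.sin(a),np.cos(a)]]);cs=D.mean(0)-R@src.mean(0)
print("yaw",np.degrees(a),"origin",cs,"res",(src@R.T+cs-D).round(4).tolist())
r=hit("top",(215.4,170.7),0)[:2]
print("ring in st",R.T@(r-cs),"gend",R.T@(hit("top",(273.8,179.7),0)[:2]-cs))
print("hook tri",tri([ray("scene",(157,137.7)),ray("top",(437.2,212.4))]),"tube",tri([ray("scene",(159.6,176.2)),ray("top",(419.6,212.9))]))
print("stand",tri([ray("scene",(170.5,208.5)),ray("top",(402.8,214.1))]))
for c in("top","scene"):print(c,np.array(eyes.camera_model(c)["extrinsics"])[:3,3])
cv2.imwrite("pics/foot.png",cv2.resize(im[190:235,375:475],(800,360),interpolation=cv2.INTER_CUBIC))
E
```

```text
[[ 0.8491  0.266 ]
 [ 0.872  -0.0282]
 [ 0.6566 -0.046 ]
 [ 0.6355  0.2538]]
yaw 4.156799998700717 origin [0.6107 0.101 ] res [[0.003, 0.003], [0.0018, -0.002], [-0.0021, -0.0002], [-0.0027, -0.0008]]
ring in st [-0.0005 -0.0223] gend [-0.0309 -0.1537]
hook tri [ 0.5083 -0.346   0.2093] tube [ 0.5123 -0.3528  0.1036]
stand [ 0.5109 -0.3434  0.0088]
top [ 0.4776 -0.058   0.9431]
scene [1.1963 0.3424 0.8256]
```

```bash
sleep 0.1; python3 -m crank '[0,0,0,0,0,-60,1, 0,0,0,60,0,-60,1, 0,0,0,60,20,-30,1, 0,0,0,60,20,0,1, 0,0,0,60,40,0,1]'
```

```text
clock: 1.72
tool_pos: [0.3642, 0.5239, 0.3573]
orientation: [-180.0, -0.0, -15.5]
force: [1.7, -0.1, 0.0]
opening: 0.0881
gripper_force: 0.0
```

View pics/foot.png

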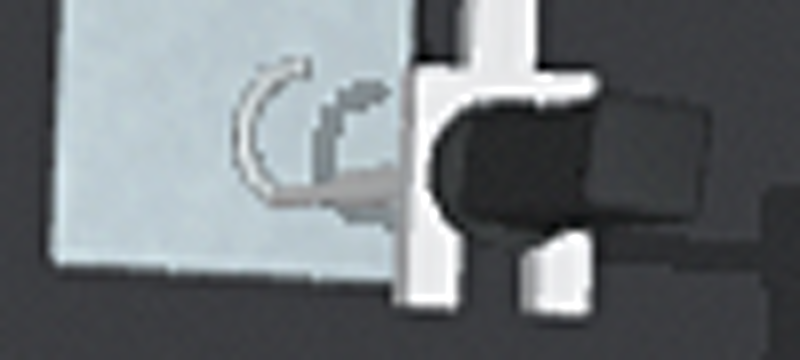

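The crop shows the hook foot's root at (278,197), its tip at (305,65), and the hollow to the right (world −y).

```bash
python3 -m crank '[0,0,0,27,57,0,1, 0,0,0,27,57,0,1, 0,0,0,27,57,0,1, 0,0,0,27,57,0,1, 0,0,0,27,57,0,1]'; python3 -m crank '[0,0,0,27,57,0,1, 0,0,0,27,57,0,1, 0,0,0,27,57,0,1, 0,0,0,27,57,0,1, 0,0,0,27,57,0,1]'
python3 - <<'E'
from h import *
np.set_printoptions(precision=4,suppress=True)
r=(409.75,214.6);t=(413.1,198.1)
for z in(.03,.045,.06): 
    a=hit("top",r,z);b=hit("top",t,z);d=b-a;print(a,b,np.degrees(np.arctan2(d[1],d[0])),np.linalg.norm(d))
# handle top corners (crop px) at z=.282
for p in[(590,95),(710,105),(697,220),(587,210)]:print(hit("top",(375+p[0]/8,190+p[1]/8),.282))
print(get_obs()["tool_pos"])
E
```

```text
clock: 2.35
tool_pos: [0.4159, 0.2149, 0.3579]
orientation: [-179.9, -0.0, -15.5]
force: [1.4, -0.8, -0.4]
opening: 0.088
gripper_force: 0.0
clock: 2.98
tool_pos: [0.4693, -0.0931, 0.3581]
orientation: [-180.0, -0.1, -15.5]
force: [1.7, 1.2, -0.1]
opening: 0.0877
gripper_force: 0.0
[ 0.51   -0.3539  0.03  ] [ 0.5464 -0.362   0.03  ] -12.480771162033824 0.037309766712279466
[ 0.5094 -0.3491  0.045 ] [ 0.5453 -0.357   0.045 ] -12.48077116203385 0.036696879329127276
[ 0.5089 -0.3442  0.06  ] [ 0.5441 -0.352   0.06  ] -12.480771162033829 0.03608399194597497
[ 0.5213 -0.3351  0.282 ]
[ 0.5193 -0.359   0.282 ]
[ 0.4963 -0.3559  0.282 ]
[ 0.4983 -0.3339  0.282 ]
[ 0.4693 -0.0931  0.3581]
```

```bash
python3 -m crank '[0,0,0,26.5,58.5,0,1, 0,0,0,26.5,58.5,0,1, 0,0,0,26.5,58.5,0,1, 0,0,0,26.5,58.5,0,1, 0,0,-0.18,0,0,0,1]'; python3 -m crank '[0,0,0,0,0,0,1]'
python3 - <<'E'
from h import *
np.set_printoptions(precision=4,suppress=True)
m=eyes.camera_model("wrist");print(np.array(m["extrinsics"]),m["fx"])
im=eyes.snapshot("wrist");cv2.imwrite("pics/w1.png",im)
for t,z in(("hook",.205),("fork",.205),("stand",0),("tube_end",.105)):
    print(t,[(np.round(x["location"],1).tolist(),round(x["p"],2),hit("wrist",x["location"],z,m).round(4).tolist()) for x in spotter.place_of("wrist",t)[:2]])
print(get_obs()["tool_pos"],get_obs()["orientation"],get_obs()["force"])
E
```

```text
clock: 3.6
tool_pos: [0.5075, -0.3419, 0.3555]
orientation: [-180.0, 0.2, -5.3]
force: [-0.5, 1.5, -0.4]
opening: 0.0874
gripper_force: 0.0
clock: 3.72
tool_pos: [0.5076, -0.3388, 0.3569]
orientation: [-180.0, 0.1, -5.4]
force: [0.5, 0.4, 0.0]
opening: 0.0877
gripper_force: 0.0
[[-0.0936 -0.947  -0.3072  0.5901]
 [-0.9956  0.0893  0.0283 -0.3467]
 [ 0.0006  0.3085 -0.9512  0.5169]
 [ 0.      0.      0.      1.    ]] 360.4044380466638
hook []
fork []
stand [([279.0, 143.7], 0.81, [0.5084, -0.3461, 0.0])]
tube_end [([281.9, 157.4], 0.82, [0.5089, -0.3482, 0.105])]
[ 0.508  -0.3373  0.3581] [179.9899  -0.0568  -5.2546] [ 0.1011 -0.3453  0.1407]
```

View pics/w1.png

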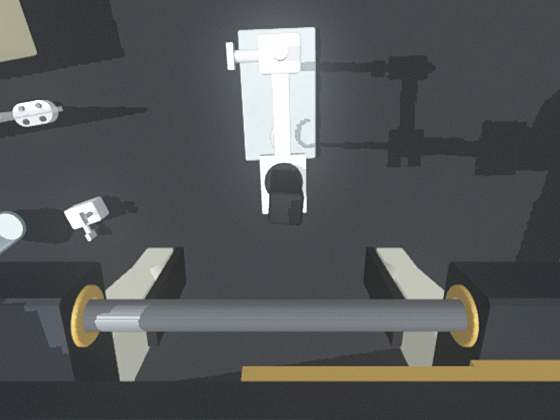

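The wrist picture shows the fork at (284,160) with the handle's top at about (287,209), nearly square to the image. I'll enlarge that part.

```bash
python3 - <<'E'
from h import *
im=cv2.imread("pics/w1.png")
c=cv2.convertScaleAbs(im[145:235,240:330],alpha=2.5,beta=20)
cv2.imwrite("pics/w1c.png",cv2.resize(c,(600,600),interpolation=cv2.INTER_CUBIC))
E
```

```text
(no output)
```

View pics/w1c.png

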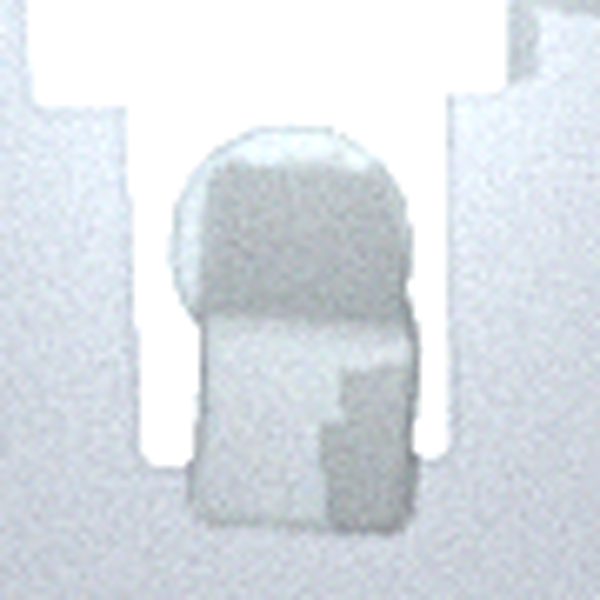

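```bash
python3 - <<'E'
from h import *
np.set_printoptions(precision=4,suppress=True)
m=eyes.camera_model("wrist")
f=lambda p,z:hit("wrist",(240+p[0]/6.667,145+p[1]/6.667),z,m)
Q=[f(p,.282) for p in[(203,318),(412,324),(415,527),(190,522)]]
for q in Q:print(q)
print("centre",np.mean(Q,0))
print("prong tips",f((165,465),.205),f((435,462),.205),"collar front/back",f((293,128),.21))
o=get_obs();c=np.mean(Q,0)-o["tool_pos"];a=np.radians(o["orientation"][2])
print(o["tool_pos"],o["orientation"],"tool dx,dy mm",1000*(c[0]*np.cos(a)+c[1]*np.sin(a)),1000*(c[0]*np.sin(a)-c[1]*np.cos(a)))
E
```

```text
[ 0.5205 -0.3361  0.282 ]
[ 0.5179 -0.3574  0.282 ]
[ 0.4956 -0.3562  0.282 ]
[ 0.4983 -0.3326  0.282 ]
centre [ 0.5081 -0.3456  0.282 ]
prong tips [ 0.4771 -0.326   0.205 ] [ 0.4741 -0.3633  0.205 ] collar front/back [ 0.5239 -0.3476  0.21  ]
[ 0.508  -0.3373  0.3581] [179.9899  -0.0568  -5.2546] tool dx,dy mm 0.841435591412048 8.279540006372414
```

```bash
python3 -m crank '[0,0,0,0,8,0,1, 0,0,0,0,0,40,1, 0,0,0,0,0,50,1, 0,0,0,0,0,40,1, 0,0,0,0,0,0,1]'; python3 -m crank '[0,0,0,0,0,0,0, 0,0,0,0,0,0,0, 0,0,0,0,0,0,0, 0,0,0,0,0,0,0, 0,0,0,0,0,0,0]'
```

```text
clock: 4.6
tool_pos: [0.5054, -0.3454, 0.2247]
orientation: [-179.9, 0.3, -5.2]
force: [0.4, 0.5, 1.2]
opening: 0.0874
gripper_force: 0.0
clock: 5.22
tool_pos: [0.5072, -0.346, 0.2278]
orientation: [180.0, -0.0, -5.2]
force: [0.1, 0.6, -0.6]
opening: 0.0431
gripper_force: 0.0
```

```bash
python3 -m crank '[0,0,0,0,0,0,0, 0,0,0,0,0,0,0, 0,0,0,0,0,0,0, 0,0,0,0,0,0,0]'
```

```text
clock: 5.72
tool_pos: [0.5072, -0.346, 0.2275]
orientation: [180.0, 0.0, -5.2]
force: [-0.3, -0.3, 0.4]
opening: 0.0245
gripper_force: 29.4
```

```bash
python3 -m crank '[0,0,0,0,0,-8,0, 0,0,0,0,0,-7,0, 0,0,0,-15,0,0,0, 0,0,0,-35,0,0,0, 0,0,0,-50,0,0,0]';python3 -m crank '[0,0,0,0,40,0,0, 0,0,0,0,20,0,0, 0,0,0,0,0,0,0, 0,0,0,0,0,0,0]'
python3 - <<'E'
from h import *
np.set_printoptions(precision=4,suppress=True)
a,b=eyes.snapshot("scene"),eyes.snapshot("top")
cv2.imwrite("pics/s2.png",a);cv2.imwrite("pics/t2.png",b)
o=get_obs();print(o["tool_pos"],o["orientation"],o["opening"],o["force"])
for c in("scene","top"):
    for t in("hook","tube_end"):print(c,t,[(np.round(x["location"],1),round(x["p"],2)) for x in spotter.place_of(c,t)[:1]])
    r=spotter.outline_of(c,"hook")[:1];print(r and (r[0]["rect"],r[0]["p"]))
p=o["tool_pos"]-[0,0,.1725]
im=[]
for n,i in(("scene",a),("top",b)):
    u,v=map(int,proj(n,p));print(n,u,v);k=i[max(v-30,0):v+30,u-40:u+40];im.append(cv2.resize(k,(800,600),interpolation=cv2.INTER_CUBIC)[:,:])
im=np.vstack([cv2.resize(k,(400,300)) for k in im]);cv2.imwrite("pics/f2.png",im)
E
```

```text
clock: 6.35
tool_pos: [0.4062, -0.3366, 0.242]
orientation: [-180.0, 0.0, -5.2]
force: [-0.0, -0.3, -0.7]
opening: 0.0247
gripper_force: 29.4
clock: 6.85
tool_pos: [0.402, -0.3964, 0.2422]
orientation: [-180.0, 0.0, -5.2]
force: [-0.6, 0.9, -1.9]
opening: 0.0249
gripper_force: 29.4
[ 0.4023 -0.3961  0.2424] [-179.9821    0.0129   -5.1773] 0.024282714893624647 [ 0.6839  0.1144 -1.225 ]
scene hook [(array([167. , 106.8]), 0.68)]
scene tube_end [(array([175.3, 145.5]), 0.93)]
([159.5, 77.8, 17.5, 65.6], 0.87)
top hook []
top tube_end []
[]
scene 177 158
top 436 265
```

View pics/f2.png

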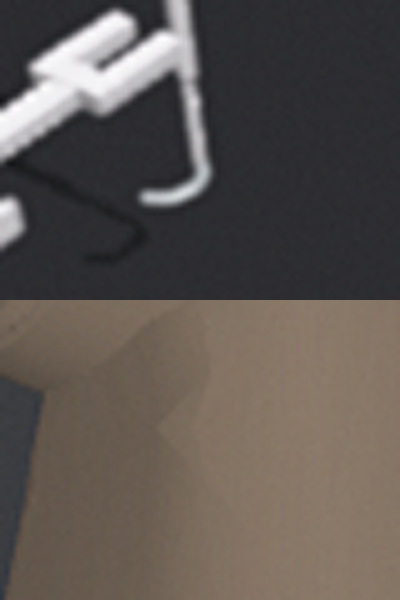

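The upper crop (scene view) shows the foot hanging free below the fork, with its root at crop (203,180) and tip at (147,198). In the lower crop the arm hides the foot from the top camera.

```bash
python3 - <<'E'
from h import *
np.set_printoptions(precision=4,suppress=True)
x,y,z=.4023,-.3961,.2424
for zz in(.045,.05,.055,.06,.065,.07,.075,.08): print(zz,np.round(proj("scene",(x,y,zz)),1),end=' ')
print()
for zz in(.06,.065,.07,.075):
  a=hit("scene",(177.6,163.5),zz);b=hit("scene",(166.4,167.3),zz);d=b-a;print(zz,a,b,np.degrees(np.arctan2(d[1],d[0])),np.linalg.norm(d))
# plan positions
a=np.radians(4.16);R=np.array([[np.cos(a),-np.sin(a)],[np.sin(a),np.cos(a)]]);cs=np.array([.6107,.101])
for s in[(-.01,.03),(-.01,-.15),(-.01,-.2)]:print(s,cs+R@s)
E
```

```text
0.045 [178.6 166.9] 0.05 [178.4 165.3] 0.055 [178.2 163.7] 0.06 [178.  162.1] 0.065 [177.7 160.5] 0.07 [177.5 158.9] 0.075 [177.3 157.3] 0.08 [177.  155.7] 
0.06 [ 0.4074 -0.3932  0.06  ] [ 0.4345 -0.4073  0.06  ] -27.495484352516833 0.03051886180246876
0.065 [ 0.4126 -0.3884  0.065 ] [ 0.4395 -0.4024  0.065 ] -27.49548435251694 0.03031953877582343
0.07 [ 0.4177 -0.3836  0.07  ] [ 0.4445 -0.3975  0.07  ] -27.495484352516765 0.03012021574917815
0.075 [ 0.4229 -0.3788  0.075 ] [ 0.4494 -0.3926  0.075 ] -27.495484352516876 0.029920892722532816
(-0.01, 0.03) [0.5986 0.1302]
(-0.01, -0.15) [ 0.6116 -0.0493]
(-0.01, -0.2) [ 0.6152 -0.0992]
```

```bash
python3 -m crank '[0,0,0,0,0,-40,0, 0,0,0,0,0,-55,0, 0,0,0,0,-20,-18,0, 0,0,0,10,-50,0,0, 0,0,0,18,-60,0,0]';python3 -m crank '[0,0,0,18,-60,0,0, 0,0,0,18,-60,0,0, 0,0,0,18,-60,0,0, 0,0,0,18,-60,0,0, 0,0,0,18,-60,0,0]';python3 -m crank '[0,0,0,18,-60,0,0, 0,0,0,7,-43,0,0, 0,0,-0.164,0,0,0,0, 0,0,0,0,0,0,0]'
python3 - <<'E'
from h import *
np.set_printoptions(precision=4,suppress=True)
m=eyes.camera_model("wrist");a=eyes.snapshot("wrist");cv2.imwrite("pics/w3.png",a)
o=get_obs();print(o["tool_pos"],o["orientation"],o["opening"],o["force"])
for t in("ring","guard_end","tube_end","station","hook"):print(t,[(np.round(x["location"],1),round(x["p"],2),hit("wrist",x["location"],0,m)) for x in spotter.place_of("wrist",t)[:2]])
b=eyes.snapshot("top");cv2.imwrite("pics/t3.png",b)
cv2.imwrite("pics/w3b.png",cv2.resize(a,(800,600)))
E
```

```text
clock: 7.88
tool_pos: [0.4414, -0.2685, 0.3553]
orientation: [-180.0, -0.0, -5.3]
force: [1.1, -0.5, -0.9]
opening: 0.0248
gripper_force: 29.4
clock: 8.5
tool_pos: [0.5582, 0.0226, 0.3554]
orientation: [-180.0, 0.0, -5.2]
force: [0.9, -1.1, -1.7]
opening: 0.0248
gripper_force: 29.4
clock: 9.0
tool_pos: [0.592, 0.1212, 0.3547]
orientation: [180.0, 0.1, 4.2]
force: [0.2, -0.8, -0.4]
opening: 0.0242
gripper_force: 29.4
[0.592  0.1206 0.3551] [179.9882   0.0439   4.0373] 0.024542042177629775 [ 0.016  -0.1578 -1.5422]
ring [(array([308.9, 132.7]), 0.66, array([0.6127, 0.0731, 0.    ]))]
guard_end [(array([395.8, 157.7]), 0.86, array([ 0.5862, -0.0559,  0.    ]))]
tube_end [(array([273.3, 189.1]), 0.78, array([0.5262, 0.1173, 0.    ]))]
station []
hook [(array([274.3, 243.8]), 0.69, array([0.4377, 0.1093, 0.    ])), (array([397.4, 158.3]), 0.38, array([ 0.5855, -0.0584,  0.    ]))]
```

View pics/w3b.png

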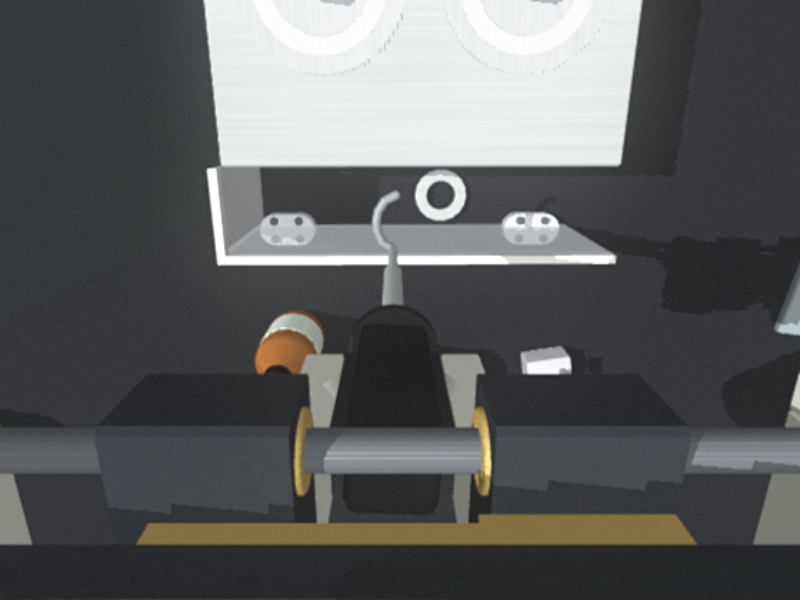

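The wrist picture (800×600) shows the ring at (441,195), the hook foot from (390,247) to (396,195) with its hollow to the right, towards the ring. It also shows the foot blocks at (289,229) and (530,228) and the bath's front lid edge at row 164.

```bash
python3 - <<'E'
from h import *
np.set_printoptions(precision=4,suppress=True)
m=eyes.camera_model("wrist")
f=lambda p,z:hit("wrist",(p[0]*.7,p[1]*.7),z,m)
b1=f((289,229),.012);b2=f((530.5,228.5),.012);print("blocks",b1,b2,np.linalg.norm(b1-b2))
e1=f((222,164.5),.124);e2=f((621,164.5),.124);print("edge",e1,e2,np.linalg.norm(e1-e2))
d=(b1-b2)[:2];print("yaw blocks",np.degrees(np.arctan2(-d[0],d[1])));d=(e1-e2)[:2];print("yaw edge",np.degrees(np.arctan2(-d[0],d[1])))
g=[f((219,262),.130),f((614,260),.130)];print("guard top",g)
for yaw in(3.6,4.1):
  a=np.radians(yaw);R=np.array([[np.cos(a),-np.sin(a)],[np.sin(a),np.cos(a)]])
  for n,p,s in(("b1",b1,(-.036,.125)),("b2",b2,(-.036,-.115)),("e1",e1,(.033,.15)),("e2",e2,(.033,-.15)),("g1",g[0],(-.0395,.153)),("g2",g[1],(-.0395,-.15))):print(yaw,n,p[:2]-R@s)
print("ring",f((441,195.5),.008)[:2],"im net",hit("wrist",(308.9,132.7),0,m)[:2])
for z in(.155,.165,.175):
    r,t,k=f((391,245),z),f((396,195),z),f((377,215),z);d=t-r;print("foot",z,r,t,k,np.degrees(np.arctan2(d[1],d[0])),np.linalg.norm(d))
E
```

```text
blocks [0.5656 0.2198 0.012 ] [ 0.5831 -0.0192  0.012 ] 0.23962558876365292
edge [0.635 0.249 0.124] [ 0.656  -0.0467  0.124 ] 0.296394930450897
yaw blocks 4.1743080152296885
yaw edge 4.058744465129929
guard top [array([0.5614, 0.2516, 0.13  ]), array([ 0.5846, -0.0536,  0.13  ])]
3.6 b1 [0.6094 0.0973]
3.6 b2 [0.6118 0.0979]
3.6 e1 [0.6115 0.0972]
3.6 e2 [0.6137 0.1009]
3.6 g1 [0.6104 0.1014]
3.6 g2 [0.6146 0.0986]
4.1 b1 [0.6105 0.0977]
4.1 b2 [0.6108 0.0981]
4.1 e1 [0.6129 0.097 ]
4.1 e2 [0.6124 0.1006]
4.1 g1 [0.6117 0.1018]
4.1 g2 [0.6133 0.0988]
ring [0.6087 0.0722] im net [0.6135 0.0717]
foot 0.155 [0.5901 0.1199 0.155 ] [0.6259 0.119  0.155 ] [0.611  0.1313 0.155 ] -1.5457202924957378 0.035823469454818374
foot 0.165 [0.5925 0.1201 0.165 ] [0.6273 0.1192 0.165 ] [0.6128 0.1312 0.165 ] -1.5457202924957572 0.034830810242613086
foot 0.175 [0.5948 0.1203 0.175 ] [0.6287 0.1193 0.175 ] [0.6146 0.131  0.175 ] -1.5457202924957543 0.03383815103040779
```

```bash
python3 -m crank '[0,0,0,0,0,40,0, 0,0,0,0,0,40,0, 0,0,0,0,0,40,0, 0,0,0,0,0,26,0, 0,0,0,0,0,0,0]';python3 -m crank '[0,0,0,0,0,3,0, 0,0,0,0,0,3,0, 0,0,0,0,0,2,0, 0,0,0,0,0,0,0]'
```

```text
clock: 9.98
tool_pos: [0.5914, 0.1194, 0.2077]
orientation: [179.9, 0.2, 4.1]
force: [-0.2, 0.3, -0.7]
opening: 0.0248
gripper_force: 29.4
clock: 10.48
tool_pos: [0.5925, 0.1202, 0.2018]
orientation: [-180.0, -0.0, 4.2]
force: [-0.1, -0.2, -1.7]
opening: 0.0247
gripper_force: 29.4
```

```bash
python3 -m crank '[0,0,0,0,0,1,0, 0,0,0,0,0,1,0, 0,0,0,0,0,0,0]'; python3 - <<'E'
from h import *
F=[];
for i in range(3): eyes.snapshot("top");o=get_obs();F.append(o["force"]);
print(np.mean(F,0),np.std(F,0),o["tool_pos"])
E
```

```text
clock: 10.85
tool_pos: [0.5924, 0.1202, 0.1994]
orientation: [180.0, 0.0, 4.2]
force: [-0.2, -0.7, -0.7]
opening: 0.0244
gripper_force: 29.4
[-0.20835564 -0.02678738 -1.17113288] [0.26846188 0.30443611 0.4824934 ] [0.59252497 0.12022865 0.19955068]
```

```bash
python3 -m crank '[0,0,0,0,0,1,0, 0,0,0,0,0,0.5,0, 0,0,0,0,0,0,0]'
```

```text
clock: 11.38
tool_pos: [0.5925, 0.1202, 0.198]
orientation: [180.0, 0.0, 4.2]
force: [-0.4, 0.1, -1.1]
opening: 0.0244
gripper_force: 29.4
```

```bash
python3 -m crank '[0,0,0,0,0,1,0, 0,0,0,0,0,0,0]'
```

```text
clock: 11.62
tool_pos: [0.5924, 0.1202, 0.1969]
orientation: [180.0, 0.0, 4.2]
force: [-0.2, 0.1, -0.9]
opening: 0.0246
gripper_force: 29.4
```

```bash
python3 -m crank '[0,0,0,0,0,1,0, 0,0,0,0,0,0,0]'
```

```text
clock: 11.88
tool_pos: [0.5924, 0.1202, 0.1959]
orientation: [180.0, 0.0, 4.2]
force: [0.3, -0.4, -1.0]
opening: 0.0244
gripper_force: 29.4
```

```bash
python3 -m crank '[0,0,0,0,0,1,0, 0,0,0,0,0,0,0]'
```

```text
clock: 12.12
tool_pos: [0.5924, 0.1202, 0.195]
orientation: [180.0, 0.0, 4.2]
force: [-0.2, -0.6, -1.2]
opening: 0.0244
gripper_force: 29.4
```

```bash
python3 -m crank '[0,0,0,0,0,0.7,0, 0,0,0,0,0,0,0]'
```

```text
clock: 12.38
tool_pos: [0.5925, 0.1202, 0.1943]
orientation: [-180.0, 0.0, 4.2]
force: [-0.3, -0.1, -2.1]
opening: 0.0246
gripper_force: 29.4
```

```bash
python3 -m crank '[0,0,0,0,0,0.7,0, 0,0,0,0,0,0,0]'
```

```text
clock: 12.62
tool_pos: [0.5925, 0.1202, 0.1936]
orientation: [180.0, 0.0, 4.2]
force: [-0.2, 0.5, -1.1]
opening: 0.0246
gripper_force: 29.4
```

```bash
python3 -m crank '[0,0,0,0,0,0.7,0, 0,0,0,0,0,0,0]'
```

```text
clock: 12.88
tool_pos: [0.5924, 0.1202, 0.1928]
orientation: [180.0, 0.0, 4.2]
force: [-0.2, -1.0, -1.1]
opening: 0.0244
gripper_force: 29.4
```

```bash
python3 -m crank '[0,0,0,0,0,0.8,0, 0,0,0,0,0,0,0]'
```

```text
clock: 13.12
tool_pos: [0.5924, 0.1202, 0.1921]
orientation: [-180.0, 0.0, 4.2]
force: [0.7, 0.4, -1.2]
opening: 0.0245
gripper_force: 29.4
```

```bash
python3 -m crank '[0,0,0,0,0,0.8,0, 0,0,0,0,0,0,0]'
```

```text
clock: 13.38
tool_pos: [0.5925, 0.1202, 0.1913]
orientation: [180.0, 0.0, 4.2]
force: [-1.2, 0.1, -1.3]
opening: 0.0246
gripper_force: 29.4
```

```bash
python3 -m crank '[0,0,0,0,0,0.8,0, 0,0,0,0,0,0,0]'
```

```text
clock: 13.62
tool_pos: [0.5924, 0.1202, 0.1905]
orientation: [180.0, 0.0, 4.2]
force: [-0.1, -0.2, -0.6]
opening: 0.0245
gripper_force: 29.4
```

```bash
python3 -m crank '[0,0,0,0,0,0.7,0, 0,0,0,0,0,0,0]'
```

```text
clock: 13.88
tool_pos: [0.5925, 0.1202, 0.1898]
orientation: [180.0, 0.0, 4.2]
force: [-0.3, 0.6, -0.9]
opening: 0.0248
gripper_force: 29.4
```

```bash
python3 -m crank '[0,0,0,0,0,0.7,0, 0,0,0,0,0,0,0]'
```

```text
clock: 14.12
tool_pos: [0.5924, 0.1202, 0.1891]
orientation: [180.0, 0.0, 4.2]
force: [-0.7, 0.8, -0.8]
opening: 0.0244
gripper_force: 29.4
```

```bash
python3 -m crank '[0,0,0,0,0,0.8,0, 0,0,0,0,0,0,0]'
```

```text
clock: 14.38
tool_pos: [0.5925, 0.1202, 0.1883]
orientation: [180.0, 0.0, 4.2]
force: [0.1, 0.2, -1.2]
opening: 0.0246
gripper_force: 29.4
```

```bash
python3 -m crank '[0,0,0,0,0,0.8,0, 0,0,0,0,0,0,0]'
```

```text
clock: 14.62
tool_pos: [0.5924, 0.1202, 0.1875]
orientation: [180.0, 0.0, 4.2]
force: [-0.3, -0.1, -2.3]
opening: 0.0241
gripper_force: 29.4
```

```bash
python3 - <<'E'
from h import *
F=[]
for i in range(4): eyes.snapshot("scene");o=get_obs();F.append(o["force"]);
print(np.mean(F,0),np.std(F,0),o["tool_pos"])
i=eyes.snapshot("wrist");cv2.imwrite("pics/w4.png",i);cv2.imwrite("pics/w4b.png",cv2.resize(i[60:240,180:420],(800,600),interpolation=cv2.INTER_CUBIC))
E
```

```text
[ 0.17090324 -0.10663465 -1.66401254] [0.42808233 0.64043837 0.24207434] [0.59253623 0.12020559 0.18759307]
```

View pics/w4b.png

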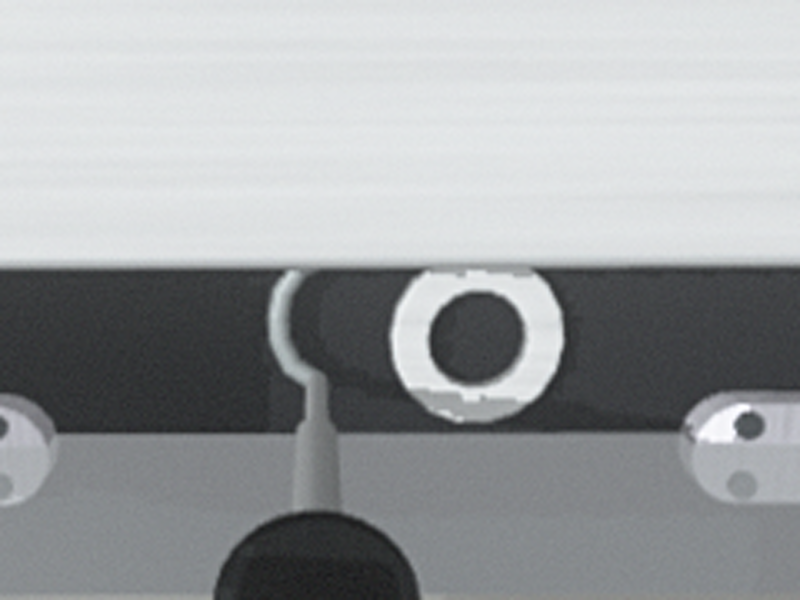

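The crop shows the foot at (290,320) behind the ring at (477,340), with the block starting at (690,430). There is no bench contact yet, so I'll keep feeling downward.

```bash
python3 -m crank '[0,0,0,0,0,0.8,0, 0,0,0,0,0,0,0]'
```

```text
clock: 15.12
tool_pos: [0.5924, 0.1202, 0.1867]
orientation: [180.0, 0.0, 4.2]
force: [-0.5, -0.7, -1.2]
opening: 0.0244
gripper_force: 29.4
```

```bash
python3 -m crank '[0,0,0,0,0,0.8,0, 0,0,0,0,0,0,0]'
```

```text
clock: 15.38
tool_pos: [0.5924, 0.1202, 0.1859]
orientation: [180.0, 0.0, 4.2]
force: [-0.2, 0.6, -1.3]
opening: 0.0244
gripper_force: 29.4
```

```bash
python3 -m crank '[0,0,0,0,0,0.8,0, 0,0,0,0,0,0,0]'
```

```text
clock: 15.62
tool_pos: [0.5924, 0.1202, 0.1851]
orientation: [180.0, 0.0, 4.2]
force: [0.0, -1.4, -1.2]
opening: 0.0247
gripper_force: 29.4
```

```bash
python3 -m crank '[0,0,0,0,0,0.8,0, 0,0,0,0,0,0,0]'
```

```text
clock: 15.88
tool_pos: [0.5924, 0.1202, 0.1843]
orientation: [180.0, 0.0, 4.2]
force: [0.2, 0.4, -1.2]
opening: 0.0242
gripper_force: 29.4
```

```bash
python3 -m crank '[0,0,0,0,0,0.8,0, 0,0,0,0,0,0,0]'
```

```text
clock: 16.12
tool_pos: [0.5924, 0.1202, 0.1835]
orientation: [180.0, 0.0, 4.2]
force: [-0.1, 0.3, -1.4]
opening: 0.0246
gripper_force: 29.4
```

```bash
python3 -m crank '[0,0,0,0,0,0.8,0, 0,0,0,0,0,0,0]'
```

```text
clock: 16.38
tool_pos: [0.5925, 0.1202, 0.1827]
orientation: [180.0, 0.0, 4.2]
force: [-0.0, -0.6, -1.2]
opening: 0.0245
gripper_force: 29.4
```

```bash
python3 - <<'E'
from h import *
o=get_obs();t=o["tool_pos"]
for d in(.165,.17,.175,.18,.185,.19): print(d,np.round(proj("wrist",(t[0],t[1],t[2]-d)),1),end=' ')
E
python3 -m crank '[0,0,0,0,0,0.8,0, 0,0,0,0,0,0,0]'
```

```text
0.165 [274.  177.9] 0.17 [274.  176.6] 0.175 [274.  175.3] 0.18 [274.  174.1] 0.185 [274.  172.9] 0.19 [274.  171.7] clock: 16.62
tool_pos: [0.5924, 0.1202, 0.1819]
orientation: [180.0, 0.0, 4.2]
force: [-0.5, 0.7, -1.8]
opening: 0.0245
gripper_force: 29.4
```

```bash
python3 -m crank '[0,0,0,0,0,0.8,0, 0,0,0,0,0,0,0]'
```

```text
clock: 16.88
tool_pos: [0.5927, 0.1202, 0.1815]
orientation: [-180.0, -0.0, 4.2]
force: [-0.4, 0.5, 1.9]
opening: 0.0245
gripper_force: 29.4
```

Contact felt: the vertical force went from −1.2 to +1.9 N. I'll confirm it with one still row, then ease off and begin drawing.

```bash
python3 -m crank '[0,0,0,0,0,0,0]'; python3 -m crank '[0,0,0,0,0,-1,0, 0,0,0,2.5,0,-0.8,0, 0,0,0,2.5,4,0,0, 0,0,0,0,5,0,0, 0,0,0,0,5,0,0]';  python3 -m crank '[0,0,0,0,4,0,0, 0,0,0,0,4,0,0, 0,0,0,0,4,0,0, 0,0,0,0,4,0,0, 0,0,0,0,4,0,0]'
```

```text
clock: 17.0
tool_pos: [0.5927, 0.1202, 0.1815]
orientation: [-180.0, -0.0, 4.2]
force: [-0.7, 0.3, 2.0]
opening: 0.0247
gripper_force: 29.4
clock: 17.62
tool_pos: [0.5985, 0.1061, 0.1828]
orientation: [180.0, 0.0, 4.2]
force: [0.0, 0.5, -1.0]
opening: 0.0246
gripper_force: 29.4
clock: 18.25
tool_pos: [0.5999, 0.0865, 0.1829]
orientation: [-180.0, 0.0, 4.2]
force: [-1.4, 1.1, -1.0]
opening: 0.0244
gripper_force: 29.4
```

```bash
cat > look.py <<'E'
from h import *
import sys
np.set_printoptions(precision=4,suppress=True)
a=np.radians(4.1);R=np.array([[np.cos(a),-np.sin(a)],[np.sin(a),np.cos(a)]]);cs=np.array([.6117,.0985])
o=get_obs();m=eyes.camera_model("wrist");i=eyes.snapshot("wrist")
S=lambda p:(1000*R.T@(np.array(p)[:2]-cs)).round(1)
print("hook",S(o["tool_pos"]),"z",o["tool_pos"][2],o["force"])
for x in spotter.outline_of("wrist","ring")[:1]:
    print("ring p",x["p"],x["rect"])
    c,_=cv2.findContours(x["region"].astype(np.uint8),cv2.RETR_EXTERNAL,cv2.CHAIN_APPROX_NONE)
    c=max(c,key=len)[:,0].astype(float);W=np.array([S(hit("wrist",q,.008,m)) for q in c])
    print("y range",W[:,1].min(),W[:,1].max(),"x range",W[:,0].min(),W[:,0].max())
    A=np.c_[2*W,np.ones(len(W))];s=np.linalg.lstsq(A,(W**2).sum(1),rcond=None)[0];print("circle",s[:2],np.sqrt(s[2]+s[:2]@s[:2]))
for x in spotter.place_of("wrist","ring")[:1]:print("place",S(hit("wrist",x["location"],0,m)),x["p"])
cv2.imwrite("pics/"+sys.argv[1],cv2.resize(i[60:240,180:420],(800,600),interpolation=cv2.INTER_CUBIC))
E
python3 look.py w5.png
```

```text
hook [-12.6 -11.2] z 0.18293291308947687 [-1.4495  1.119  -0.9762]
ring p 0.57 [277.0, 147.9, 53.3, 43.7]
y range -62.4 -13.9 x range -26.1 12.8
circle [ -3.7663 -38.2297] 20.27458961296874
place [ -1.5 -37.7] 0.92
```

View pics/w5.png

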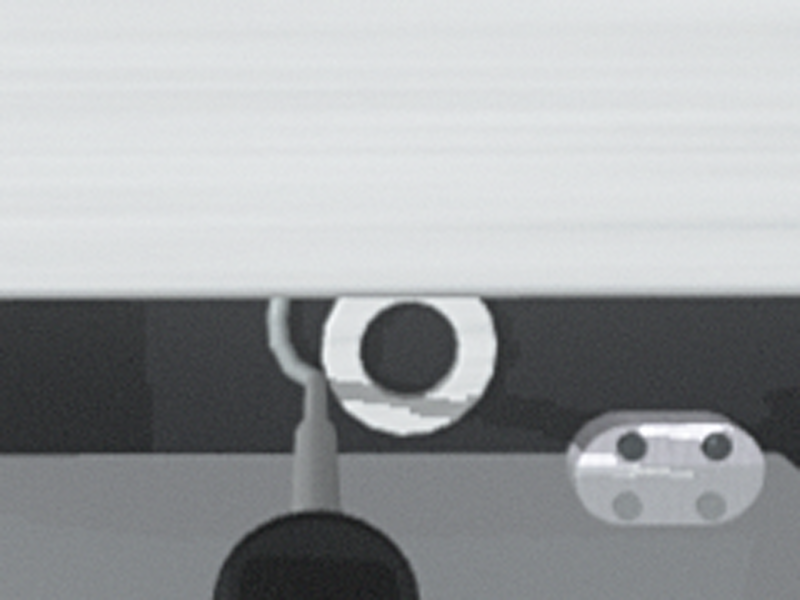

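The rod has touched the ring on its guard side: ring at crop (410,348), rod at (315,375). It should drift into the nest as I draw gently.

```bash
python3 -m crank '[0,0,0,0,3,0,0, 0,0,0,0,3,0,0, 0,0,0,0,3,0,0, 0,0,0,0,3,0,0, 0,0,0,0,2,0,0]'; python3 look.py w6.png
```

```text
clock: 19.02
tool_pos: [0.601, 0.0725, 0.183]
orientation: [-180.0, -0.0, 4.2]
force: [-0.4, 0.8, -1.1]
opening: 0.0241
gripper_force: 29.4
hook [-12.5 -25.2] z 0.1829656722469112 [-0.3843  0.7734 -1.0962]
ring p 0.82 [274.0, 150.6, 51.7, 37.5]
y range -75.1 -26.0 x range -23.1 12.8
circle [ -0.8324 -50.4443] 20.157961691138908
place [ -2.5 -51. ] 0.88
```

```bash
python3 -m crank '[0,0,0,0,3,0,0, 0,0,0,0,3,0,0, 0,0,0,0,3,0,0, 0,0,0,0,2,0,0]'; python3 look.py w7.png
```

```text
clock: 19.68
tool_pos: [0.6018, 0.0615, 0.183]
orientation: [-180.0, 0.0, 4.2]
force: [-0.5, 1.0, -0.6]
opening: 0.0248
gripper_force: 29.5
hook [-12.5 -36.2] z 0.1829548911420338 [-0.5153  1.0248 -0.572 ]
ring p 0.92 [272.0, 149.3, 51.2, 36.4]
y range -84.3 -35.2 x range -20.1 12.8
circle [  1.2338 -59.9481] 20.021012000330444
place [  4.5 -58.5] 0.61
```

```bash
python3 - <<'E'
from h import *
a=np.radians(4.1);R=np.array([[np.cos(a),-np.sin(a)],[np.sin(a),np.cos(a)]]);cs=np.array([.6117,.0985])
sh=np.array([.5999,.0865])-np.array([.6018,.0615])
f=lambda p,z:(1000*R.T@(hit("wrist",(180+.3*p[0],60+.3*p[1]),z)[:2]+sh-cs)).round(1)
for n,p,z in(("block inner 412",(670,412),.014),("block inner 420",(670,420),.014),("block left",(570,465),.012),("block right",(765,467),.012),("block bottom",(670,525),.014),("ring low",(405,433),.008),("guard base",(200,453),0),("bath edge",(200,296),.124),("bath edge",(600,296),.124)):print(n,f(p,z))
E
```

```text
block inner 412 [ -19.1 -112.2]
block inner 420 [ -21.4 -112.4]
block left [-35.5 -85.4]
block right [ -36.1 -141.9]
block bottom [ -53.3 -115.4]
ring low [-27.1 -37.7]
guard base [-35.6  22.7]
bath edge [32.6  9.7]
bath edge [ 32.7 -63.5]
```

```bash
python3 -m crank '[0,0,0,0.5,2,0,0, 0,0,0,0.5,2,0,0, 0,0,0,0,2,0,0, 0,0,0,0,2,0,0, 0,0,0,0,2,0,0]'; python3 look.py w8.png
```

```text
clock: 20.45
tool_pos: [0.6036, 0.0517, 0.183]
orientation: [180.0, -0.0, 4.2]
force: [0.1, 0.7, -1.8]
opening: 0.0246
gripper_force: 29.4
hook [-11.4 -46.1] z 0.1829573869132419 [ 0.1116  0.6942 -1.7779]
ring p 0.81 [272.8, 148.4, 50.1, 32.0]
y range -93.0 -44.2 x range -16.9 13.9
circle [  3.7541 -68.5756] 19.650964641896827
place [  6.6 -69.3] 0.81
```

```bash
python3 -m crank '[0,0,0,-0.5,2,0,0, 0,0,0,0,2,0,0, 0,0,0,0,2,0,0, 0,0,0,0,2,0,0, 0,0,0,0,2,0,0]'; python3 look.py w9.png
```

```text
clock: 21.22
tool_pos: [0.6038, 0.0417, 0.1829]
orientation: [-180.0, 0.0, 4.2]
force: [-0.6, 0.9, -2.2]
opening: 0.0246
gripper_force: 29.4
hook [-12.  -56.1] z 0.1829401372962477 [-0.5843  0.9294 -2.1804]
ring p 0.7 [270.9, 148.5, 54.0, 36.9]
y range -102.9 -54.1 x range -17.5 13.3
circle [  3.6364 -78.2794] 19.78752940127856
place [  6.4 -76.1] 0.83
```

```bash
python3 -m crank '[0,0,0,0,2,0,0, 0,0,0,0,2,0,0, 0,0,0,0,2,0,0, 0,0,0,0,2,0,0, 0,0,0,0,2,0,0]'
```

```text
clock: 22.0
tool_pos: [0.6045, 0.0317, 0.183]
orientation: [-180.0, -0.0, 4.2]
force: [-0.1, 0.5, -1.3]
opening: 0.0244
gripper_force: 29.4
```

```bash
python3 -m crank '[0,0,0,0,2,0,0, 0,0,0,0,2,0,0, 0,0,0,0,2,0,0, 0,0,0,0,2,0,0, 0,0,0,0,2,0,0]';python3 look.py w10.png
```

```text
clock: 22.62
tool_pos: [0.6052, 0.0217, 0.1829]
orientation: [180.0, 0.0, 4.2]
force: [-0.0, 0.7, -1.1]
opening: 0.0248
gripper_force: 29.4
hook [-11.9 -76.1] z 0.18294033229661916 [-0.0248  0.6774 -1.0973]
ring p 0.92 [274.1, 149.6, 46.9, 32.4]
y range -122.2 -74.1 x range -17.5 13.4
circle [  4.006  -98.5244] 19.49229994595152
place [  4.9 -98.1] 0.69
```

```bash
python3 -m crank '[0,0,0,0,2.5,0,0, 0,0,0,0,2.5,0,0, 0,0,0,0,2.5,0,0, 0,0,0,0,2.5,0,0, 0,0,0,0,2.5,0,0]'
```

```text
clock: 23.4
tool_pos: [0.6062, 0.0093, 0.1829]
orientation: [-180.0, 0.0, 4.2]
force: [0.4, 0.7, -0.8]
opening: 0.0247
gripper_force: 29.4
```

```bash
python3 -m crank '[0,0,0,0,2.5,0,0, 0,0,0,0,2.5,0,0, 0,0,0,0,2.5,0,0, 0,0,0,0,2.5,0,0, 0,0,0,0,2.5,0,0]';python3 look.py w11.png
```

```text
clock: 24.02
tool_pos: [0.607, -0.0032, 0.1829]
orientation: [180.0, 0.0, 4.2]
force: [-0.4, 1.1, -0.8]
opening: 0.0245
gripper_force: 29.4
hook [ -11.9 -101.1] z 0.18294014862683292 [-0.3895  1.1093 -0.7989]
ring p 0.55 [269.0, 149.5, 52.7, 33.6]
y range -147.9 -99.2 x range -17.5 14.4
circle [   3.5402 -123.1017] 19.80304136402638
place [   5.1 -122.4] 0.82
```

```bash
python3 -m crank '[0,0,0,0,2.5,0,0, 0,0,0,0,3,0,0, 0,0,0,0,3,0,0, 0,0,0,0,3,0,0, 0,0,0,0,3,0,0]'
```

```text
clock: 24.8
tool_pos: [0.6081, -0.0178, 0.1829]
orientation: [180.0, 0.0, 4.2]
force: [0.1, 0.9, -0.9]
opening: 0.0244
gripper_force: 29.4
```

```bash
python3 -m crank '[0,0,0,0,3,0,0, 0,0,0,0,3,0,0, 0,0,0,0,3,0,0, 0,0,0,0,3,0,0, 0,0,0,0,3,0,0]'; python3 -m crank '[0,0,0,0,3,0,0, 0,0,0,0,3,0,0, 0,0,0,0,3,0,0, 0,0,0,0,3,0,0, 0,0,0,0,3,0,0]'; python3 look.py w12.png
```

```text
clock: 25.42
tool_pos: [0.6092, -0.0326, 0.1829]
orientation: [180.0, 0.0, 4.2]
force: [-0.1, 0.8, -1.4]
opening: 0.0246
gripper_force: 29.4
clock: 26.05
tool_pos: [0.6103, -0.0476, 0.183]
orientation: [180.0, -0.0, 4.2]
force: [0.5, 0.6, -0.9]
opening: 0.0246
gripper_force: 29.4
hook [ -11.8 -145.7] z 0.18296361136781314 [ 0.5417  0.612  -0.9385]
ring p 0.75 [272.2, 127.8, 50.9, 55.0]
y range -191.8 -143.7 x range -17.4 31.9
circle [   7.2507 -167.8711] 24.230065567657878
place [   7.2 -166.4] 0.72
```

Ring is at (7, −168) and past the block. I'll draw it out to about −218, then lift the hook.

```bash
python3 -m crank '[0,0,0,0,4,0,0, 0,0,0,0,4,0,0, 0,0,0,0,4,0,0, 0,0,0,0,4,0,0, 0,0,0,0,4,0,0]'; python3 -m crank '[0,0,0,0,4,0,0, 0,0,0,0,4,0,0, 0,0,0,0,4,0,0, 0,0,0,0,4,0,0, 0,0,0,0,4,0,0]'; python3 -m crank '[0,0,0,0,4,0,0, 0,0,0,0,4,0,0, 0,0,0,0,2,0,0, 0,0,0,0,0,0,0, 0,0,0,0,0,0,0]'; python3 -m crank '[0,0,0,0,-2,0,0, 0,0,0,0,-2,0,0, 0,0,0,0,0,-5,0, 0,0,0,0,0,-15,0, 0,0,0,0,0,-5,0]'; python3 look.py w13.png
```

```text
clock: 26.82
tool_pos: [0.6117, -0.0677, 0.1829]
orientation: [-180.0, 0.0, 4.2]
force: [-0.7, 0.6, -0.7]
opening: 0.0243
gripper_force: 29.4
clock: 27.45
tool_pos: [0.6132, -0.0876, 0.1829]
orientation: [180.0, 0.0, 4.2]
force: [-0.2, 1.6, -1.4]
opening: 0.0248
gripper_force: 29.4
clock: 28.08
tool_pos: [0.614, -0.0974, 0.1829]
orientation: [180.0, -0.0, 4.2]
force: [-0.0, -0.3, -1.0]
opening: 0.0243
gripper_force: 29.4
clock: 28.7
tool_pos: [0.6145, -0.0933, 0.2099]
orientation: [180.0, -0.1, 4.2]
force: [-0.4, 0.2, -0.4]
opening: 0.0248
gripper_force: 29.4
hook [ -10.9 -191.6] z 0.20991708821510854 [-0.438   0.1779 -0.4289]
ring p 0.8 [275.1, 127.5, 48.2, 48.8]
y range -242.4 -193.6 x range -16.6 31.2
circle [   7.3342 -218.0463] 24.08451765475976
place [   9.6 -217.7] 0.8
```

```bash
python3 -m crank '[0,0,0,0,0,-35,0, 0,0,0.164,0,0,0,0, 0,0,0,-27,42,0,0, 0,0,0,-37,52,0,0, 0,0,0,-37,52,0,0]'; python3 -m crank '[0,0,0,-37,52,0,0, 0,0,0,-37,52,0,0, 0,0,0,-10,11,0,0, 0,0,0,0,0,0,0, 0,0,0,0,0,0,0]'; python3 - <<'E'
from h import *
o=get_obs();d=np.array([.5072,-.346,.2275])-o["tool_pos"];a=np.radians(o["orientation"][2])
print(o["tool_pos"],o["orientation"],"tool",1000*(d[0]*np.cos(a)+d[1]*np.sin(a)),1000*(d[0]*np.sin(a)-d[1]*np.cos(a)),-1000*d[2])
E
```

```text
clock: 29.48
tool_pos: [0.5001, -0.2285, 0.2425]
orientation: [-180.0, 0.0, -5.2]
force: [0.2, -0.3, -0.9]
opening: 0.0242
gripper_force: 29.5
clock: 30.1
tool_pos: [0.4098, -0.3319, 0.2428]
orientation: [-180.0, -0.0, -5.2]
force: [0.6, 0.9, -2.4]
opening: 0.0244
gripper_force: 29.7
[ 0.40983899 -0.33191275  0.24280381] [-1.79989297e+02 -3.35396300e-03 -5.17504494e+00] tool 98.23479666326458 5.247983804779796 15.30380547834484
```

```bash
python3 -m crank '[0,0,0,0,5.2,0,0, 0,0,0,30,0,0,0, 0,0,0,30,0,0,0, 0,0,0,25,0,0,0, 0,0,0,13,0,0,0]'; python3 -m crank '[0,0,0,0,0,5,0, 0,0,0,0,0,5,0, 0,0,0,0,0,3,0, 0,0,0,0,0,1.5,0, 0,0,0,0,0,0,0]'
```

```text
clock: 30.72
tool_pos: [0.5079, -0.346, 0.2422]
orientation: [-180.0, 0.1, -5.1]
force: [0.3, -0.0, -0.9]
opening: 0.0242
gripper_force: 29.7
clock: 31.35
tool_pos: [0.5061, -0.3466, 0.2286]
orientation: [180.0, -0.0, -5.2]
force: [0.4, 0.0, -0.9]
opening: 0.0242
gripper_force: 29.7
```

```bash
python3 -m crank '[0,0,0,0.5,0,0.8,0, 0,0,0,0,0,0,0]'
```

```text
clock: 31.6
tool_pos: [0.5069, -0.3466, 0.2277]
orientation: [180.0, -0.0, -5.2]
force: [0.7, -0.6, -1.3]
opening: 0.0243
gripper_force: 29.7
```

```bash
python3 -m crank '[0,0,0,0.5,0,0.5,0, 0,0,0,0,0,0,0]'
```

```text
clock: 31.85
tool_pos: [0.5072, -0.3466, 0.2275]
orientation: [180.0, 0.0, -5.2]
force: [-3.3, 1.5, 3.1]
opening: 0.0241
gripper_force: 29.8
```

```bash
python3 -m crank '[0,0,0,0,0,0,0.35, 0,0,0,0,0,0,0.4, 0,0,0,0,0,0,0.6, 0,0,0,0,0,0,0.8, 0,0,0,0,0,0,0.8]'; python3 -m crank '[0,0,0,0,0,0,0.8, 0,0,0,0,0,0,0.8, 0,0,0,0,0,0,0.8, 0,0,0,0,0,0,0.8]'
```

```text
clock: 32.48
tool_pos: [0.5074, -0.3466, 0.2271]
orientation: [180.0, -0.0, -5.2]
force: [-0.4, 0.0, 0.7]
opening: 0.0596
gripper_force: 0.0
clock: 32.98
tool_pos: [0.5073, -0.3466, 0.2272]
orientation: [-180.0, -0.0, -5.2]
force: [0.6, -0.7, 0.3]
opening: 0.0701
gripper_force: 0.0
```

```bash
python3 -m crank '[0,0,0,0,0,-30,0.8, 0,0,0,0,0,-50,0.8, 0,0,0,0,0,-50,0.8, 0,0,0,0,-40,-30,0.8, 0,0,0,0,-60,0,0.8]'; python3 -m crank '[0,0,0,0,-60,0,0.8, 0,0,0,0,-60,0,0.8, 0,0,0,0,-60,0,0.8, 0,0,0,0,0,0,0.8]'; python3 - <<'E'
from h import *
np.set_printoptions(precision=4,suppress=True)
a=eyes.snapshot("scene");P={}
for t in("hook","tube_end","ring"):P[t]=spotter.place_of("scene",t)[:1]
b=eyes.snapshot("top")
for t in("hook","tube_end","ring"):
    q=spotter.place_of("top",t)[:1]
    print(t,[x["location"] for x in P[t]],[x["location"] for x in q])
    if P[t] and q: print(tri([ray("scene",P[t][0]["location"]),ray("top",q[0]["location"])]))
    elif q: print(hit("top",q[0]["location"],0))
cv2.imwrite("pics/end.png",np.hstack([cv2.resize(a[60:270,90:370],(400,300)),cv2.resize(b[100:310,200:480],(400,300))]))
E
```

```text
clock: 33.6
tool_pos: [0.5172, -0.2473, 0.3897]
orientation: [179.9, -0.3, -5.4]
force: [0.9, 0.9, -0.7]
opening: 0.0697
gripper_force: 0.0
clock: 34.1
tool_pos: [0.5329, -0.0642, 0.3873]
orientation: [-180.0, -0.0, -4.9]
force: [-0.1, 0.4, -0.9]
opening: 0.0701
gripper_force: 0.0
hook [[157.3, 135.6]] [[437.7, 211.2]]
[ 0.5097 -0.3435  0.2166]
tube_end [[162.2, 174.7]] [[418.2, 212.8]]
[ 0.5115 -0.3464  0.1103]
ring [[215.0, 277.5]] []
```

View pics/end.png

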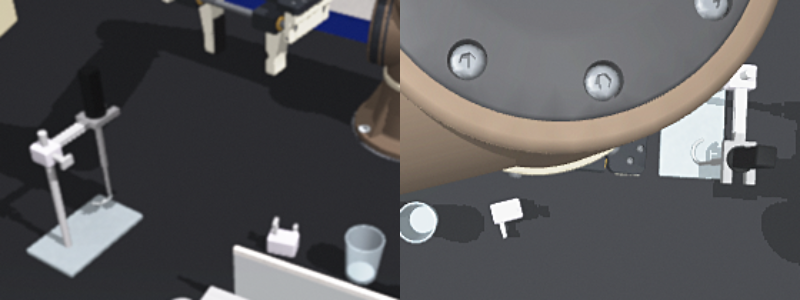

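The hook hangs upright on the fork at about the same pixels as at the start: scene (157,136), top (438,211). The ring lies at scene (215,277), out on the open bench. Handing in.

```bash
python3 - <<'E'
from h import *
print(hit("scene",(215,277.5),0)); print(ctrl.close_job())
E
```

```text
[ 0.63133409 -0.12570506  0.        ]
the job is handed in; nothing more can be done
None
```

The ring was drawn out of the alley and lies about 218 mm from the alley's middle, just off its centre line; the hook is back in its fork and the job was handed in at about 34 s, with no verdict shown and no measured wrist force above about 5 N.

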